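Slide the hardware tray onto its green runners

ROBOT

A 6-joint arm with a two-finger parallel gripper is mounted at the origin on the work surface. World frame = base frame: x ahead of the robot, y to its left, z up, the work surface at z = 0. Lengths are in m, angles in rad, forces in N, time in s.
With the tool pointing down it reaches from about 0.25 to 0.775 m from the base axis. Payload 8.9 kg.
Tool frame: the origin (TCP) lies on the mounting face of the last link; the fingertips stand 173 mm ahead of it and the grasp point (between the pads) lies 155 mm ahead of it; z points along the fingers, y is the line along which they close (so a half turn about z gives the same grasp; the last joint's range is limited). The gripper opens to 85 mm and grips with 20 to 120 N. Pads are 22 mm wide; open, the fingers measure 114 mm over their backs; the gripper's body (76 mm by 85 mm) begins 54 mm behind the grasp point. The pads swing forward as they close: fully open they stand 13 mm farther back than shut.
Start: joints at [1.044, 0.291, -0.153, 1.127, 0, 1.431], TCP at [0.199, 0.486, 0.405] pointing down, gripper open.
Joint ranges: [-2.52, 2.52], [-0.91, 1.74], [-1.3, 1.37], [-1.96, 2.02], [-1.52, 1.47], [-3.14, 3.14]. Speed limits (rad/s): [2.22, 2.22, 2.79, 3.14, 3.14, 3.14].

INTERFACE

Orientations are given as a rotation vector (axis times angle).
In Python, from cell import observe, snapshot, camera_info, finish_job gives the robot as it stands.
- The arm moves only by the shell command python3 -m jog 'ROWS' [FORCE]. ROWS is JSON, one flat list of numbers, 7 for each row, row after row: the shift along the tool's x, y, z in cm, then the turn, a rotation vector about the tool's x, y, z in rad, then the opening, from 0 (shut) to 1 (fully open). In form: [dx, dy, dz, rx, ry, rz, gripper, dx, dy, dz, rx, ry, rz, gripper, ...]. A call has 1 to 12 rows; each row is the pose to reach, as a shift and turn from the pose commanded when the call began, along the tool's axes at that moment; what a row does not reach only later rows make up. A row lasts 1/8 s, in which the tool goes at most 62.5 mm and 10.7 degrees, less where a joint would pass 70% of its speed; a pose out of reach is approached as far as the arm can. A call with a gripper value outside its range is refused whole. The fingers move at their own pace and stop on an object; FORCE is the grip in N (left out, the last holds). Time passes only in rows, so rows that repeat a pose let the fingers close. It gives the time, the measured TCP pose, the force, the opening and the grip force at its end, in the units of the state.
- observe(): the state, without advancing time (a new reading comes with each control period).
- snapshot(name): name is "side" or "top"; returns (picture, depth): 384x512x3 uint8, red, green, blue; 384x512 float32, m along the optical axis (not along the pixel's ray), 0 where there is no reading.
- camera_info(name): a dict with "mtx" (3x3 intrinsics, pixels), "R" (3x3) and "t" (3): a world point X has camera coordinates R X + t. Camera axes: x right, y down, z forward; pixel columns grow to the right and rows downward; lengths in m; the calibration is good to about 2 mm. A picture is of the moment at which its call begins. camera_info takes no time and is no camera call.
- finish_job(): hands the job in; it is judged then, once.
The state is a dict: "clock": time; "joint_positions": joint angles; "qd": joint speeds; "joint_efforts": joint torques, N m; "ee_pos": TCP position; "tcp_rot": TCP orientation; "contact_force": force on the tool from outside, world axes, zero at the start; "wrist_torque": the same for the moment, N m; "gripper_width": opening from 0.0 (shut) to 1.0 (fully open); "grasp_force": force on a finger pad.
Only numpy, scipy, OpenCV 4.12 (cv2) and the standard library are available. Lean on these libraries where they do the work, as an engineer would, in place of code of your own. Each camera call takes 0.05 s, during which the arm holds its last target. There are 200 camera calls.

TASK

Pick up the hardware tray by its green handle and set its back end onto the green runner pair in the rack, not the grey ones. Slide it in on the runners and press it fully home with a steady push of about 10 N on the orange pad of the back stop, never over 15 N, and nowhere bearing on the rack with more than 30 N. Then let go: it lies flat and still against the pad, and everything else on the bench stays where it was.

Things in the scene. Friction and masses are not known exactly. Their poses are not given: they have to be found in the camera images.
- tray: aluminium hardware tray with the GREEN handle, about 0.17 kg (varies), lying on the bench. Sheet 110 mm long (x) and 130 wide (y), 3 thick, with a 12 mm rim. From the middle of its front edge a tongue (24 wide, 6 high) leads to an upright fin handle, 60 long (x), 12 thick (y), 3 to 43 mm above the underside. Origin: centre of the sheet's underside; x points from handle to back edge, z up
- tray_grip (a point): middle of the green fin handle, 145 mm in front of the tray's origin and 26 mm above the underside; tray's axes. Pinch the fin here from above, fingers closing along the tray's y, with about 45 N: the centre of mass lies some 110 mm behind this point, and a light grip lets the tray droop
- tray_back (a point): middle of the tray's back edge at the level of its underside, 55 mm behind the tray's origin. The back edge enters the rack first
- runners: GREEN runner pair, fixed in the rack at another height each time: two ledges 150 mm long, 14 wide, with side walls 14 mm high, 134 mm apart inside (the tray has 2 mm play each side). In front of the mouth the walls flare at 24 deg over 16 mm, and the ledges slope down over 15 mm. Origin: middle of the mouth, level with the ledges' top faces; x points into the rack, z up
- stop: black back stop bar across the green runners, its front face 133 to 139 mm behind the mouth. An orange pad (70 mm wide, 12 high) stands 8 to 22 mm in front of that face, screwed out to another length each time, which is not measured: find it by feel. The pad is lightly sprung (2.5 mm, up to 0.5 N), then stiff. Origin: middle of the bar's front face at ledge level; axes as the runners
- upper_runners: same shape as the green pair and standing in the same rack, in line with it, painted grey, empty, 64 to 72 mm above the green pair: the wrong one. Origin as for the green pair
- lower_runners: same shape as the green pair and standing in the same rack, in line with it, painted grey, 64 to 72 mm below the green pair, holding a fixed blue-handled tray whose handle stands out in front as the green one will, its top 43 mm above these ledges: the wrong one. Origin as for the green pair
- rack: fixed steel rack that holds the runners: base plate 200 x 200 mm, 8 thick; four posts (16 x 8 mm) at x = +-62 and y = +-88 mm, 270 mm high; open in front, behind and above. Origin: under the centre of the base; the open front faces its -x and the mouths lie 80 mm in front of the centre
- red_tray: the other tray, same shape and size as the green-handled one but with a red handle; loose, not to be disturbed. Origin at the centre of its sheet's underside
- screwdriver: screwdriver lying on the bench, about 20 mm thick; bystander. Origin under its middle
- wrench: steel wrench lying on the bench; bystander
- glue: white glue bottle, 52 mm across and 130 mm tall, standing; bystander. Origin under its centre
- jar: glass jar with a steel lid, 64 mm across and 65 mm tall; bystander. Origin under its centre
- mug: blue mug, 80 mm across and 90 mm tall; bystander. Origin under its centre
- bin: open blue plastic bin, 140 x 100 x 60 mm; bystander. Origin under its centre

How it is judged:
By the outcome, as a careful person would: the job done as asked, in the order asked, and still so for the second after the job is handed in, with the robot touching nothing.
It also fails if it takes over 72 s, if anything falls off the work surface, if the arm or the gripper's body presses on something with over 40 N, if the wrist force passes 120 N, or if a joint passes its speed limit or range.

## Working session

There is one attempt and no reset: what is moved stays moved. The work goes in short steps, Python scripts to look and compute and a shell command to move; the robot and the scene stay as the last step left them, time stands still between calls to the robot, and variables do not carry over. Pictures are saved under pics/ and viewed, at most 10 in all, crops included, and the job is handed in when it is done.

```bash
mkdir -p pics; ls; cat > h.py <<'E'
import numpy as np, cv2
from cell import observe, snapshot, camera_info, finish_job
from scipy.spatial.transform import Rotation as Ro
def cloud(name):
    im,d=snapshot(name); c=camera_info(name); K=np.array(c["mtx"]);R=np.array(c["R"]);t=np.array(c["t"])
    v,u=np.mgrid[:384,:512]; P=np.stack([(u-K[0,2])/K[0,0]*d,(v-K[1,2])/K[1,1]*d,d],-1)
    W=(P-t)@R; W[d==0]=np.nan
    return im,W
E
python3 - <<'E'
from h import *
print(observe())
for n in("top","side"):
    im,W=cloud(n); np.savez(n+"0.npz",im=im,W=W); cv2.imwrite(f"pics/{n}0.png",im[:,:,::-1])
    c=camera_info(n); print(n,-np.array(c["R"]).T@np.array(c["t"]),np.array(c["R"])[2])
    hsv=cv2.cvtColor(im,cv2.COLOR_RGB2HSV)
    m=((hsv[...,0]>40)&(hsv[...,0]<85)&(hsv[...,1]>90)&(hsv[...,2]>40)).astype(np.uint8)
    k,l,s,ce=cv2.connectedComponentsWithStats(m)
    for i in range(1,k):
        if s[i,4]>25:
            w=W[l==i]; print(s[i],np.nanpercentile(w,[2,50,98],axis=0).round(4).tolist())
E
```

```text
pics
{'clock': 0.0, 'joint_positions': array([ 1.04368761e+00,  2.91269139e-01, -1.54129469e-01,  1.12669178e+00,
        2.96290770e-06,  1.43150551e+00]), 'qd': array([ 1.87936642e-03,  1.97702081e-03, -4.49981368e-04,  5.15654062e-05,
       -3.65551614e-04,  3.83163895e-05]), 'joint_efforts': array([ 2.06737022e-03, -5.37146330e+01,  3.31366789e+01,  1.60012871e-02,
       -1.44454066e-04, -3.84810370e-07]), 'ee_pos': array([0.19842166, 0.48582819, 0.40413677]), 'tcp_rot': array([-6.05290270e-01, -3.08229584e+00,  1.91912593e-03]), 'contact_force': array([-0.05234428,  0.28667999, -0.38336637]), 'wrist_torque': array([ 0.00577562, -0.01212749, -0.03189509]), 'grasp_force': 0.0, 'gripper_width': 0.9985389468757527}
top [0.42871925 0.00698874 1.85539068] [ 0.11089157 -0.00818485 -0.99379881]
side [-0.3192895  -0.8630308   0.83326368] [ 0.64618391  0.58995793 -0.48414461]
```

View pics/top0.png

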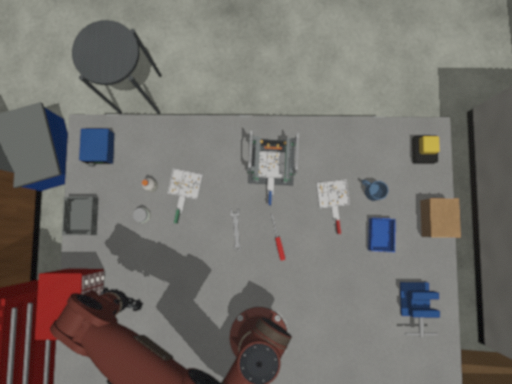

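View pics/side0.png

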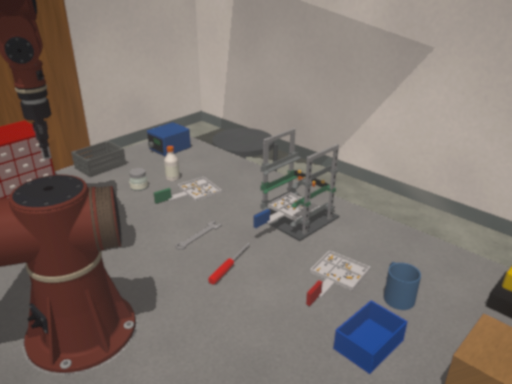

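Top: the green-handled tray has its sheet at (185,183) and handle at (178,215); the rack is at (270,160), with the blue handle at (268,197). Side: the green runners are at (280,185) and (322,190), and the orange pad is near (312,180). I'll measure these next.

```bash
python3 - <<'E'
from h import *
for n,boxes in (("top",dict(tray=(160,165,210,228),rack=(238,122,304,208))),("side",dict(tray=(148,172,225,206),rack=(250,125,345,240)))):
    z=np.load(n+"0.npz"); im,W=z["im"],z["W"]
    f=im.astype(int); g=(f[...,1]>f[...,0]*1.3)&(f[...,1]>f[...,2]*1.12)&(f[...,1]>35)
    k,l,s,ce=cv2.connectedComponentsWithStats(g.astype(np.uint8))
    for i in range(1,k):
        if s[i,4]>8:
            w=W[l==i]; print(n,"green",s[i],np.nanpercentile(w,[3,50,97],axis=0).round(4).tolist())
    o=(f[...,0]>140)&(f[...,0]>f[...,2]*2.2)&(f[...,1]>f[...,2]*1.3)&(f[...,1]<f[...,0]*.75)
    k,l,s,ce=cv2.connectedComponentsWithStats(o.astype(np.uint8))
    for i in range(1,k):
        if s[i,4]>4: print(n,"orange",s[i],np.nanpercentile(W[l==i],[3,50,97],axis=0).round(4).tolist())
    for b,(x0,y0,x1,y1) in boxes.items():
        w=W[y0:y1,x0:x1].reshape(-1,3); 
        if b=="tray":
            sel=w[(w[:,2]>.007)&(w[:,2]<.06)]; print(n,b,len(sel))
            r=cv2.minAreaRect(sel[:,:2].astype(np.float32)); print(r)
        else:
            for a,c in ((-.02,.006),(.006,.02),(.255,.28)):
                q=w[(w[:,2]>a)&(w[:,2]<c)]; 
                if len(q)>5:print(n,b,a,len(q),np.median(q[:,2]),cv2.minAreaRect(q[:,:2].astype(np.float32)))
            h,e=np.histogram(w[:,2],np.arange(0,.29,.005)); print([(round(x,3),int(c)) for x,c in zip(e,h) if c>15])
a=cv2.imread("pics/top0.png")[120:232,155:305]; b=cv2.imread("pics/side0.png")[122:242,245:350]
cv2.imwrite("pics/c1.png",np.hstack([cv2.resize(a,(520,388),interpolation=2)[:, :],])); cv2.imwrite("pics/c2.png",cv2.resize(b,(525,600),interpolation=2))
E
```

```text
top green [175 210   4  13  33] [[0.4762, 0.3386, 0.0303], [0.5013, 0.3454, 0.0408], [0.527, 0.3516, 0.0482]]
top orange [276 147   4   2   8] [[0.7784, -0.0894, 0.0068], [0.782, -0.079, 0.1243], [0.8082, -0.0728, 0.1319]]
top orange [143 181   4   4  14] [[0.6262, 0.4562, 0.1168], [0.6353, 0.463, 0.1272], [0.6401, 0.4695, 0.1378]]
top tray 323
((0.5895931720733643, 0.3191838264465332), (0.26984497904777527, 0.21334271132946014), 1.2862329483032227)
top rack -0.02 3342 -0.0011739084496321136 ((0.7347578406333923, -0.05494911968708038), (0.3819671869277954, 0.28978511691093445), 0.39035406708717346)
top rack 0.006 532 0.008731884832860585 ((0.7321071028709412, -0.05435958504676819), (0.37695181369781494, 0.2878838777542114), 0.36772671341896057)
top rack 0.255 165 0.2687801153100188 ((0.741606593132019, -0.057417504489421844), (0.18471506237983704, 0.13889466226100922), 86.6426010131836)
[(np.float64(0.0), 1186), (np.float64(0.005), 507), (np.float64(0.01), 146), (np.float64(0.015), 26), (np.float64(0.035), 60), (np.float64(0.04), 206), (np.float64(0.045), 290), (np.float64(0.05), 175
[... 2628 characters left out ...]
, 177), (np.float64(0.115), 161), (np.float64(0.12), 185), (np.float64(0.125), 102), (np.float64(0.13), 40), (np.float64(0.135), 33), (np.float64(0.14), 27), (np.float64(0.145), 26), (np.float64(0.165), 22), (np.float64(0.17), 94), (np.float64(0.175), 191), (np.float64(0.18), 121), (np.float64(0.185), 172), (np.float64(0.19), 73), (np.float64(0.195), 30), (np.float64(0.2), 31), (np.float64(0.205), 28), (np.float64(0.21), 28), (np.float64(0.215), 35), (np.float64(0.22), 28), (np.float64(0.225), 33), (np.float64(0.23), 31), (np.float64(0.235), 35), (np.float64(0.24), 37), (np.float64(0.245), 27), (np.float64(0.25), 31), (np.float64(0.255), 79), (np.float64(0.26), 89), (np.float64(0.265), 155)]
```

View pics/c2.png

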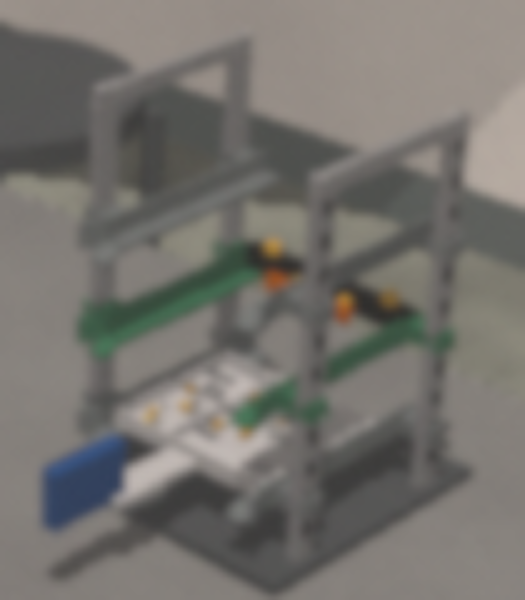

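The crop shows the green left runner from (90,325) to (255,250), the right one from (240,415) to (440,335), and the orange pads at (275,280) and (345,312). Next I'll refine the rack and tray fits.

```bash
cat >> h.py <<'E'
def fl(p):  # robust line
    d=cv2.fitLine(p[:,:2].astype(np.float32),cv2.DIST_HUBER,0,.001,.001).ravel(); d[:2]*=np.sign(d[0])
    return np.degrees(np.arctan2(d[1],d[0])),d[2:],len(p)
def rack(W,box):
    x0,y0,x1,y1=box; w=W[y0:y1,x0:x1].reshape(-1,3); q=w[(w[:,2]>.25)&(w[:,2]<.285)&(w[:,0]>.6)&(w[:,0]<.9)&(abs(w[:,1]+.055)<.12)]
    for s in(1,-1):
        b=q[(q[:,1]+.055)*s>.06]; print("bar",fl(b),np.percentile(b,[3,50,97],axis=0).round(4).tolist())
E
python3 - <<'E'
from h import *
for n,box,tb in (("top",(238,122,304,208),(160,165,210,228)),("side",(250,125,345,240),(148,172,225,206))):
    z=np.load(n+"0.npz"); im,W=z["im"],z["W"]; print(n); rack(W,box)
    f=im.astype(int)
    g=(f[...,1]>f[...,0]*1.3)&(f[...,1]>f[...,2]*1.12)&(f[...,1]>35)
    for s in(1,-1):
        p=W[g&(W[...,0]>.6)&(W[...,0]<.85)&((W[...,1]+.055)*s>.04)&((W[...,1]+.055)*s<.12)&(W[...,2]>.08)&(W[...,2]<.15)]
        if len(p)>20: print("runner",fl(p),np.percentile(p,[1,10,50,90,99],axis=0).round(4).tolist())
    b=(f[...,2]>f[...,0]*1.6)&(f[...,2]>60); p=W[b&(abs(W[...,1]+.055)<.05)&(abs(W[...,0]-.55)<.1)]
    print("blue",fl(p),np.percentile(p,[2,50,98],axis=0).round(4).tolist())
    c=camera_info(n);K=np.array(c["mtx"]);R=np.array(c["R"]);t=np.array(c["t"]);C=-R.T@t
    x0,y0,x1,y1=tb; br=f.min(-1); m=np.zeros(br.shape,bool); m[y0:y1,x0:x1]=(br>np.median(br[y0:y1,x0:x1])+25)[y0:y1,x0:x1]
    m=cv2.morphologyEx(m.astype(np.uint8),cv2.MORPH_CLOSE,np.ones((5,5)))
    m2=cv2.morphologyEx(m,cv2.MORPH_OPEN,np.ones((9,9)))if n=="top" else cv2.morphologyEx(m,cv2.MORPH_OPEN,np.ones((7,11)))
    cn=max(cv2.findContours(m2,0,1)[0],key=cv2.contourArea).reshape(-1,2)
    r=np.c_[(cn-K[[0,1],[2,2]])/K[[0,1],[0,1]],np.ones(len(cn))]@R; P=C+r*((.012-C[2])/r[:,2])[:,None]
    rc=cv2.minAreaRect(P[:,:2].astype(np.float32)); print("sheet",rc)
    p=W[g&(abs(W[...,0]-.5)<.06)&(abs(W[...,1]-.35)<.05)&(W[...,2]>.02)]; print("fin",fl(p),"dir",np.degrees(np.arctan2(*(np.array(rc[0])-np.median(p[:,:2],0))[::-1])))
E
```

```text
top
bar (np.float32(-2.4640894), array([0.7543058 , 0.02999754], dtype=float32), 82) [[0.6814, 0.0253, 0.263], [0.7463, 0.0292, 0.2682], [0.8119, 0.036, 0.2759]]
bar (np.float32(-2.5750403), array([ 0.7344823 , -0.14466317], dtype=float32), 86) [[0.67, -0.1491, 0.2572], [0.7353, -0.1448, 0.2692], [0.8017, -0.1403, 0.2757]]
blue (np.float32(-3.9865305), array([ 0.5762638 , -0.04703831], dtype=float32), 22) [[0.5553, -0.0493, 0.0713], [0.5769, -0.0489, 0.0838], [0.5992, -0.0448, 0.0931]]
sheet ((0.6437514424324036, 0.3176394999027252), (0.10923107713460922, 0.12993347644805908), 0.31168821454048157)
fin (np.float32(-9.440446), array([0.4981528 , 0.34561568], dtype=float32), 33) dir -11.034779288168815
side
bar (np.float32(-2.7498207), array([0.7416985 , 0.03542912], dtype=float32), 171) [[0.6758, 0.03, 0.2521], [0.738, 0.0358, 0.264], [0.8126, 0.0443, 0.2697]]
bar (np.float32(-2.634924), array([ 0.71892035, -0.14037009], dtype=float32), 192) [[0.67, -0.1453, 0.2516], [0.7317, -0.1407, 0.264], [0.8041, -0.1325, 0.27]]
runner (np.float32(-2.2489247), array([0.7320145 , 0.01590271], dtype=float32), 200) [[0.6531, 0.0003, 0.1045], [0.6613, 0.0054, 0.1083], [0.716, 0.0158, 0.1108], [0.7844, 0.0226, 0.1188], [0.7992, 0.0285, 0.1234]]
runner (np.float32(-2.9405205), array([ 0.7681154 , -0.12220367], dtype=float32), 102) [[0.6436, -0.1497, 0.1039], [0.6527, -0.1298, 0.1094], [0.7393, -0.1208, 0.1162], [0.7961, -0.112, 0.1212], [0.8004, -0.1041, 0.1246]]
blue (np.float32(-2.7151732), array([ 0.57641906, -0.04783602], dtype=float32), 161) [[0.5486, -0.0516, 0.0517], [0.5744, -0.0477, 0.072], [0.6034, -0.04, 0.0869]]
sheet ((0.6240391135215759, 0.316679984331131), (0.08996579051017761, 0.09861753135919571), 43.729942321777344)
fin (np.float32(-10.632654), array([0.4893545 , 0.35002872], dtype=float32), 90) dir -14.310893874446641
```

```bash
cat >> h.py <<'E'
def go(x,y,z,yaw):  # grasp point target, tray yaw deg -> row in tool frame
    s=observe(); R0=Ro.from_rotvec(s["tcp_rot"]); R1=Ro.from_euler("z",yaw+180,degrees=True)*Ro.from_euler("x",180,degrees=True)
    d=R0.inv().apply(np.array([x,y,z])-R1.apply([0,0,.155])-s["ee_pos"]); rv=(R0.inv()*R1).as_rotvec()
    print("row cm",(d*100).round(2),"rv",rv.round(4),"clk",s["clock"])
def st():
    s=observe(); R=Ro.from_rotvec(s["tcp_rot"]); X=R.apply([-1,0,0]); Z=R.apply([0,0,1])
    print("grasp",(s["ee_pos"]+.155*Z).round(4),"yaw",np.degrees(np.arctan2(X[1],X[0])).round(2),"tilt",Z[:2].round(4),"F",s["contact_force"].round(2),"T",s["wrist_torque"].round(2),"g",round(s["grasp_force"],1),round(s["gripper_width"],3),"clk",s["clock"])
E
python3 - <<'E'
from h import *
st(); go(.501,.345,.10,-10.5); go(.501,.345,.029,-10.5)
E
```

```text
grasp [0.1984 0.4857 0.2492] yaw -22.22 tilt [-0.0006 -0.001 ] F [-0.06 -0.46  0.41] T [-0.02  0.01 -0.02] g 0.0 0.999 clk 0.1
row cm [-33.34  -1.58  14.92] rv [-0.0011 -0.0003 -0.2046] clk 0.1
row cm [-33.34  -1.57  22.02] rv [-0.0011 -0.0003 -0.2046] clk 0.1
```

```bash
python3 -m jog '[-6,-0.3,3,0,0,-0.07,1, -12,-0.6,6,0,0,-0.14,1, -18,-0.9,9,0,0,-0.2,1, -24,-1.2,12,-0.001,0,-0.205,1, -30,-1.5,14,-0.001,0,-0.205,1, -33.3,-1.6,14.9,-0.001,0,-0.205,1, -33.3,-1.6,14.9,-0.001,0,-0.205,1, -33.3,-1.6,14.9,-0.001,0,-0.205,1]' 45; python3 - <<'E'
from h import *
st(); go(.501,.345,.029,-10.5)
im,W=cloud("side"); cv2.imwrite("pics/s1.png",cv2.resize(im[90:240,110:270,::-1],(640,600),interpolation=2))
E
```

```text
clock: 1.1
ee_pos: [0.5003, 0.3452, 0.2553]
tcp_rot: [-0.287, -3.127, -0.001]
contact_force: [-0.1, -0.3, -0.4]
gripper_width: 0.996
grasp_force: 0.0
grasp [0.5002 0.3453 0.1003] yaw -10.5 tilt [-0.0011  0.0006] F [-0.07 -0.32 -0.44] T [0.05 0.03 0.03] g 0.0 0.996 clk 1.1
row cm [-0.08 -0.01  7.13] rv [ 0.0004 -0.0012  0.0001] clk 1.1
```

View pics/s1.png

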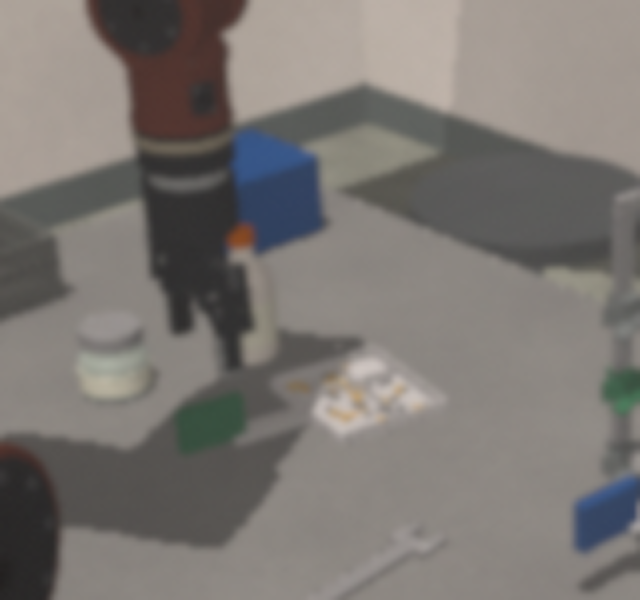

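The open fingers straddle the fin at (210,420), and the jar and glue are clear of them. Going down and closing.

```bash
python3 -m jog '[0,0,3,0,0,0,1, 0,0,6,0,0,0,1, 0,0,7.1,0,0,0,1, 0,0,7.1,0,0,0,1, 0,0,7.1,0,0,0,0, 0,0,7.1,0,0,0,0, 0,0,7.1,0,0,0,0, 0,0,7.1,0,0,0,0, 0,0,7.1,0,0,0,0, 0,0,7.1,0,0,0,0, 0,0,7.1,0,0,0,0, 0,0,7.1,0,0,0,0]' 45; python3 - <<'E'
from h import *
st()
E
```

```text
clock: 2.65
ee_pos: [0.501, 0.3455, 0.1851]
tcp_rot: [0.287, 3.128, 0.002]
contact_force: [-0.1, 0.4, 5.1]
gripper_width: 0.136
grasp_force: 45.1
grasp [0.5012 0.3457 0.0301] yaw -10.47 tilt [0.001  0.0014] F [-0.06  0.43  5.15] T [0.08 0.01 0.1 ] g 45.1 0.136 clk 2.65
```

```bash
python3 -m jog '[0,0,-1,0,0,0,0, 0,0,-3,0,0,0,0, 0,0,-6,0,0,0,0, 0,0,-9,0,0,0,0, 0,0,-12,0,0,0,0, 0,0,-15,0,0,0,0, 0,0,-17,0,0,0,0, 0,0,-17,0,0,0,0, 0,0,-17,0,0,0,0]' 45; python3 - <<'E'
from h import *
st(); go(.421,-.0405,.19,-2.6)
E
```

```text
clock: 3.78
ee_pos: [0.5003, 0.345, 0.3537]
tcp_rot: [-0.287, -3.127, -0.0]
contact_force: [0.4, -0.7, -1.6]
gripper_width: 0.131
grasp_force: 44.0
grasp [0.5002 0.345  0.1987] yaw -10.48 tilt [-0.0012  0.0002] F [ 0.41 -0.67 -1.59] T [ 0.07  0.21 -0.02] g 44.0 0.131 clk 3.775
row cm [  0.79 -39.35   0.87] rv [ 1.000e-04 -1.200e-03 -1.375e-01] clk 3.775
```

```bash
python3 -m jog '[0,-4,0,0,0,-0.03,0, 0.2,-9,0,0,0,-0.06,0, 0.4,-14,0.4,0,0,-0.1,0, 0.6,-19,0.6,0,-0.001,-0.137,0, 0.8,-24,0.9,0,-0.001,-0.137,0, 0.8,-29,0.9,0,-0.001,-0.137,0, 0.8,-34,0.9,0,-0.001,-0.137,0, 0.8,-37,0.9,0,-0.001,-0.137,0, 0.8,-39.3,0.9,0,-0.001,-0.137,0, 0.8,-39.3,0.9,0,-0.001,-0.137,0, 0.8,-39.3,0.9,0,-0.001,-0.137,0]' 45; python3 - <<'E'
from h import *
st()
for n in("top","side"):
    im,W=cloud(n); np.savez(n+"1.npz",im=im,W=W); cv2.imwrite(f"pics/{n}1.png",im[:,:,::-1])
    # sheet points
    p=W[(W[...,0]>.48)&(W[...,0]<.64)&(abs(W[...,1]+.05)<.1)&(W[...,2]>.13)&(W[...,2]<.21)&(W[...,2]>.13)]
    print(n,len(p),np.percentile(p,[1,5,50,95,99],axis=0).round(4).tolist(),cv2.minAreaRect(p[:,:2].astype(np.float32)))
    A=np.c_[p[:,:2]-[.566,-.047],np.ones(len(p))]; r=np.linalg.lstsq(A,p[:,2],rcond=None)[0]; print("plane",r)
a=cv2.imread("pics/side1.png")[100:250,190:350]; cv2.imwrite("pics/s2.png",cv2.resize(a,(640,600),interpolation=2))
E
```

```text
clock: 5.15
ee_pos: [0.4211, -0.0394, 0.3447]
tcp_rot: [0.072, 3.141, 0.002]
contact_force: [-0.7, 0.4, -1.8]
gripper_width: 0.134
grasp_force: 44.2
grasp [ 0.4212 -0.0392  0.1897] yaw -2.63 tilt [0.0001 0.0014] F [-0.7   0.36 -1.82] T [0.04 0.21 0.01] g 44.2 0.134 clk 5.15
top 939 [[0.4946, -0.1141, 0.152], [0.51, -0.1104, 0.1558], [0.5619, -0.0508, 0.1625], [0.6137, 0.0053, 0.1718], [0.6175, 0.0128, 0.1754]] ((0.5529733896255493, -0.050681039690971375), (0.12962093949317932, 0.1315799057483673), 87.51909637451172)
plane [-0.00810701  0.00111478  0.16285083]
side 1009 [[0.4855, -0.1108, 0.1581], [0.5053, -0.1081, 0.1591], [0.5633, -0.0476, 0.1631], [0.6174, 0.017, 0.1699], [0.6204, 0.0204, 0.1713]] ((0.5514349341392517, -0.04397346079349518), (0.134346142411232, 0.14236915111541748), 87.66551971435547)
plane [-0.00090471 -0.00110901  0.16370034]
```

View pics/s2.png

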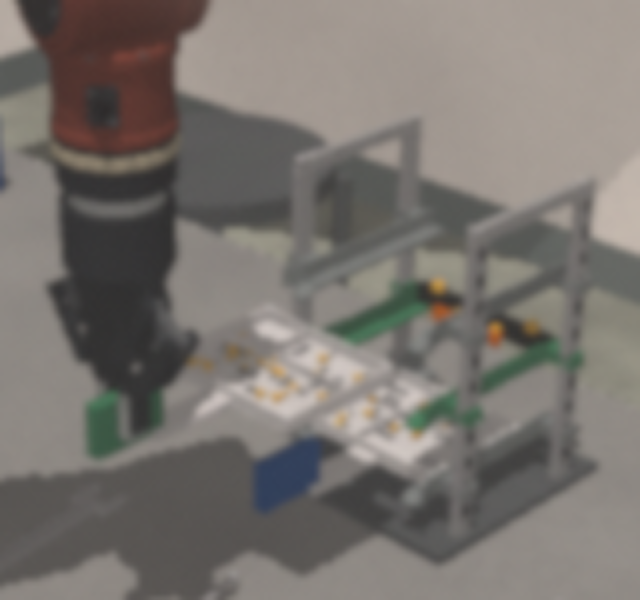

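The tray is held level in front of the rack, its sheet centred at about (320,370), with the green runner mouths at (340,330) and (420,415). Lower to just above green ledge level and enter.

```bash
python3 -m jog '[0,-0.1,2,0,0,0,0, 0,-0.1,4.2,0,0,0,0, 0,-0.1,4.2,0,0,0,0, 0,-0.1,4.2,0,0,0,0]' 45; python3 - <<'E'
from h import *
st(); go(.486,-.0436,.147,-2.6)
im,W=cloud("side"); cv2.imwrite("pics/s3.png",cv2.resize(im[150:230,240:350,::-1],(770,560),interpolation=2))
E
```

```text
clock: 5.75
ee_pos: [0.4217, -0.0404, 0.3039]
tcp_rot: [0.071, 3.139, 0.001]
contact_force: [-0.1, 0.3, -0.6]
gripper_width: 0.131
grasp_force: 44.2
grasp [ 0.422  -0.0403  0.1489] yaw -2.58 tilt [0.0017 0.0008] F [-0.09  0.32 -0.59] T [-0.05  0.17  0.02] g 44.2 0.131 clk 5.75
row cm [-6.43 -0.03  0.2 ] rv [0.0009 0.0017 0.0003] clk 5.75
```

View pics/s3.png

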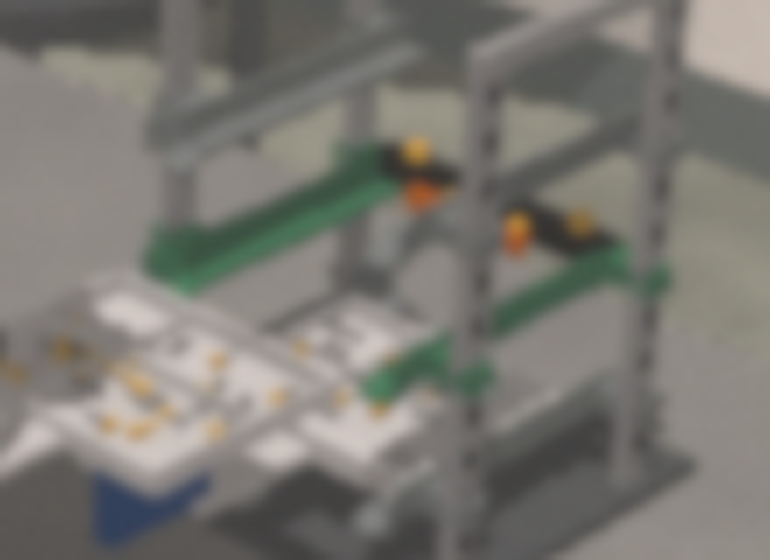

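The tray's back edge stands in front of the green mouths at (160,250) and (400,385), between them and just above ledge level. Advance.

```bash
python3 -m jog '[-0.7,0,0,0,0,0,0, -1.4,0,0,0,0,0,0, -2.1,0,0,0,0,0,0, -2.8,0,0,0,0,0,0, -3.5,0,0,0,0,0,0, -3.5,0,0,0,0,0,0]' 45; python3 -c "
from h import *
st()"; python3 -m jog '[-0.4,0,0,0,0,0,0, -0.8,0,0,0,0,0,0, -1.2,0,0,0,0,0,0, -1.6,0,0,0,0,0,0, -1.6,0,0,0,0,0,0]' 45;python3 -c "
from h import *
st()"; python3 -m jog '[-0.4,0,0,0,0,0,0, -0.8,0,0,0,0,0,0, -1.2,0,0,0,0,0,0, -1.5,0,0,0,0,0,0, -1.5,0,0,0,0,0,0]' 45;python3 -c "
from h import *
st()"
```

```text
clock: 6.55
ee_pos: [0.4569, -0.0424, 0.3033]
tcp_rot: [0.072, 3.139, 0.001]
contact_force: [0.0, 0.0, -3.0]
gripper_width: 0.132
grasp_force: 44.2
grasp [ 0.4571 -0.0423  0.1483] yaw -2.62 tilt [0.0014 0.0008] F [ 0.01  0.   -3.04] T [ 0.    0.24 -0.01] g 44.2 0.132 clk 6.55
clock: 7.18
ee_pos: [0.4728, -0.0431, 0.3034]
tcp_rot: [0.071, 3.139, 0.001]
contact_force: [1.5, 1.8, -2.0]
gripper_width: 0.135
grasp_force: 44.4
grasp [ 0.4731 -0.043   0.1484] yaw -2.61 tilt [0.0019 0.0009] F [ 1.47  1.83 -2.  ] T [0.4  0.14 0.3 ] g 44.4 0.135 clk 7.175
clock: 7.8
ee_pos: [0.4877, -0.0438, 0.3034]
tcp_rot: [0.072, 3.139, 0.001]
contact_force: [0.9, 1.4, -2.7]
gripper_width: 0.133
grasp_force: 44.5
grasp [ 0.488  -0.0437  0.1484] yaw -2.62 tilt [0.0019 0.0008] F [ 0.85  1.36 -2.73] T [0.48 0.19 0.42] g 44.5 0.133 clk 7.8
```

```bash
python3 -m jog '[0,0.1,0,0,0,0,0, 0,0.1,0.2,0,0,0,0, 0,0.1,0.4,0,0,0,0, 0,0.1,0.5,0,0,0,0, 0,0.1,0.5,0,0,0,0]' 45; python3 -c "
from h import *
st()"; python3 -m jog '[0,0,0.1,0,0,0,0, 0,0,0.2,0,0,0,0,0,0,0.2,0,0,0,0]' 45;python3 -c "
from h import *
st()"; python3 -m jog '[0,0,0.1,0,0,0,0, 0,0,0.1,0,0,0,0]' 45;python3 -c "
from h import *
st()"
```

```text
clock: 8.43
ee_pos: [0.4874, -0.0429, 0.2983]
tcp_rot: [0.072, 3.14, 0.001]
contact_force: [0.3, 0.6, -1.0]
gripper_width: 0.132
grasp_force: 44.3
grasp [ 0.4876 -0.0427  0.1433] yaw -2.63 tilt [0.0012 0.0007] F [ 0.32  0.63 -1.  ] T [0.2  0.16 0.05] g 44.3 0.132 clk 8.425
clock: 8.8
ee_pos: [0.4874, -0.0428, 0.2964]
tcp_rot: [0.072, 3.139, 0.001]
contact_force: [-1.5, 0.5, 0.4]
gripper_width: 0.137
grasp_force: 44.5
grasp [ 0.4876 -0.0427  0.1414] yaw -2.63 tilt [0.0013 0.0008] F [-1.54  0.48  0.38] T [0.06 0.06 0.13] g 44.5 0.137 clk 8.8
clock: 9.05
ee_pos: [0.4874, -0.0428, 0.2955]
tcp_rot: [0.072, 3.14, 0.001]
contact_force: [-3.4, 1.0, 1.7]
gripper_width: 0.134
grasp_force: 44.8
grasp [ 0.4876 -0.0426  0.1405] yaw -2.62 tilt [0.0013 0.0008] F [-3.44  1.03  1.72] T [0.15 0.12 0.15] g 44.8 0.134 clk 9.05
```

```bash
python3 -m jog '[0,0,-0.05,0,0,0,0, -0.3,0,-0.05,0,0,0,0, -0.6,0,-0.05,0,0,0,0, -1,0,-0.05,0,0,0,0, -1,0,-0.05,0,0,0,0]' 45; python3 -c "
from h import *
st()"; python3 -m jog '[-0.4,0,0,0,0,0,0, -0.8,0,0,0,0,0,0, -1.2,0,0,0,0,0,0, -1.5,0,0,0,0,0,0, -1.5,0,0,0,0,0,0]' 45;python3 -c "
from h import *
st()"
```

```text
clock: 9.68
ee_pos: [0.498, -0.0433, 0.2959]
tcp_rot: [0.072, 3.139, 0.001]
contact_force: [-0.5, 0.7, 1.7]
gripper_width: 0.135
grasp_force: 44.6
grasp [ 0.4983 -0.0431  0.1409] yaw -2.62 tilt [0.0021 0.0009] F [-0.52  0.72  1.68] T [ 0.26 -0.18  0.16] g 44.6 0.135 clk 9.675
clock: 10.3
ee_pos: [0.5128, -0.044, 0.296]
tcp_rot: [0.072, 3.139, 0.001]
contact_force: [-0.8, 1.9, 1.6]
gripper_width: 0.134
grasp_force: 44.7
grasp [ 0.5131 -0.0438  0.141 ] yaw -2.62 tilt [0.002  0.0009] F [-0.84  1.86  1.59] T [ 0.43 -0.04  0.14] g 44.7 0.134 clk 10.3
```

```bash
python3 -m jog '[-0.4,0.05,0,0,0,0,0, -0.8,0.05,0,0,0,0,0, -1.2,0.05,0,0,0,0,0, -1.6,0.05,0,0,0,0,0, -2,0.05,0,0,0,0,0, -2,0.05,0,0,0,0,0]' 45; python3 -c "
from h import *
st()"; python3 -m jog '[-0.4,0,0,0,0,0,0, -0.8,0,0,0,0,0,0, -1.2,0,0,0,0,0,0, -1.6,0,0,0,0,0,0, -2,0,0,0,0,0,0, -2.4,0,0,0,0,0,0,-2.4,0,0,0,0,0,0]' 45;python3 -c "
from h import *
st()"
```

```text
clock: 11.05
ee_pos: [0.533, -0.0444, 0.296]
tcp_rot: [0.072, 3.138, 0.001]
contact_force: [-0.4, 1.2, 0.6]
gripper_width: 0.131
grasp_force: 44.7
grasp [ 0.5334 -0.0443  0.141 ] yaw -2.62 tilt [0.0024 0.0007] F [-0.42  1.2   0.63] T [ 0.1  -0.22  0.04] g 44.7 0.131 clk 11.05
clock: 11.92
ee_pos: [0.5569, -0.0454, 0.2961]
tcp_rot: [0.072, 3.139, 0.001]
contact_force: [-1.4, 1.3, 2.8]
gripper_width: 0.139
grasp_force: 45.0
grasp [ 0.5572 -0.0453  0.1411] yaw -2.62 tilt [0.0022 0.0009] F [-1.43  1.28  2.81] T [0.26 0.08 0.03] g 45.0 0.139 clk 11.925
```

```bash
python3 -m jog '[-0.1,0,0,0,0,0,0, -0.2,0,0,0,0,0,0, -0.3,0,0,0,0,0,0, -0.4,0,0,0,0,0,0, -0.5,0,0,0,0,0,0, -0.6,0,0,0,0,0,0]'; python3 -m jog '[-0.1,0,0,0,0,0,0, -0.2,0,0,0,0,0,0, -0.3,0,0,0,0,0,0]'; python3 -m jog '[-0.1,0,0,0,0,0,0, -0.2,0,0,0,0,0,0]';python3 -c "
from h import *
st()"
```

```text
clock: 12.68
ee_pos: [0.562, -0.0457, 0.2961]
tcp_rot: [0.072, 3.14, 0.002]
contact_force: [-6.1, 1.7, 5.7]
gripper_width: 0.134
grasp_force: 45.3
clock: 13.05
ee_pos: [0.565, -0.0458, 0.2961]
tcp_rot: [0.072, 3.14, 0.002]
contact_force: [-6.7, 2.2, 6.4]
gripper_width: 0.129
grasp_force: 45.3
clock: 13.3
ee_pos: [0.5669, -0.0459, 0.2961]
tcp_rot: [0.072, 3.14, 0.002]
contact_force: [-6.0, 2.0, 7.3]
gripper_width: 0.134
grasp_force: 45.4
grasp [ 0.567  -0.0457  0.1411] yaw -2.62 tilt [0.0004 0.001 ] F [-6.02  2.04  7.31] T [0.28 0.8  0.05] g 45.4 0.134 clk 13.3
```

```bash
python3 -m jog '[-0.1,0,0,0,0,0,0, -0.2,0,0,0,0,0,0]'; python3 -m jog '[-0.1,0,0,0,0,0,0, -0.2,0,0,0,0,0,0]';python3 -c "
from h import *
st()"
```

```text
clock: 13.55
ee_pos: [0.5689, -0.046, 0.2961]
tcp_rot: [0.072, 3.14, 0.002]
contact_force: [-6.4, 1.6, 6.0]
gripper_width: 0.129
grasp_force: 45.4
clock: 13.8
ee_pos: [0.5709, -0.046, 0.2961]
tcp_rot: [0.072, 3.141, 0.002]
contact_force: [-7.1, 2.0, 6.4]
gripper_width: 0.131
grasp_force: 45.5
grasp [ 0.5709 -0.0459  0.1411] yaw -2.63 tilt [0.0003 0.001 ] F [-7.1   1.99  6.4 ] T [0.29 0.86 0.05] g 45.5 0.131 clk 13.8
```

```bash
python3 -m jog '[0,0.03,-0.07,0,0,0,0,0,0.03,-0.07,0,0,0,0]';python3 -c "
from h import *
st()"; python3 -m jog '[-0.1,0,0,0,0,0,0,-0.1,0,0,0,0,0,0]';python3 -c "
from h import *
st()"
```

```text
clock: 14.05
ee_pos: [0.5714, -0.0459, 0.2966]
tcp_rot: [0.072, 3.139, 0.001]
contact_force: [-2.0, -0.1, -0.7]
gripper_width: 0.135
grasp_force: 44.6
grasp [ 0.5716 -0.0458  0.1416] yaw -2.63 tilt [0.0014 0.0007] F [-1.96 -0.08 -0.73] T [ 0.08  0.42 -0.03] g 44.6 0.135 clk 14.05
clock: 14.3
ee_pos: [0.5725, -0.046, 0.2966]
tcp_rot: [0.072, 3.139, 0.001]
contact_force: [-1.1, 0.5, 0.6]
gripper_width: 0.134
grasp_force: 44.6
grasp [ 0.5727 -0.0458  0.1416] yaw -2.63 tilt [0.0014 0.0007] F [-1.08  0.47  0.62] T [ 0.01  0.34 -0.02] g 44.6 0.134 clk 14.3
```

```bash
for i in 1; do :; done; python3 -m jog '[-0.05,0,0,0,0,0,0,-0.1,0,0,0,0,0,0]'|grep -E "ee_|cont"; python3 -m jog '[-0.05,0,0,0,0,0,0,-0.1,0,0,0,0,0,0]'|grep -E "ee_|cont"
```

```text
ee_pos: [0.5734, -0.046, 0.2967]
contact_force: [-1.8, 0.5, -0.1]
ee_pos: [0.5744, -0.046, 0.2967]
contact_force: [-0.3, -0.4, -0.0]
```

```bash
python3 -m jog '[-0.05,0,0,0,0,0,0,-0.1,0,0,0,0,0,0]'|grep -E "ee_|cont"; python3 -m jog '[-0.05,0,0,0,0,0,0,-0.1,0,0,0,0,0,0]'|grep -E "ee_|cont"
```

```text
ee_pos: [0.5754, -0.046, 0.2967]
contact_force: [-1.8, -0.6, 0.6]
ee_pos: [0.5764, -0.0461, 0.2967]
contact_force: [-0.8, -0.0, -0.3]
```

```bash
python3 -m jog '[-0.05,0,0,0,0,0,0,-0.1,0,0,0,0,0,0]'|grep -E "ee_|cont"; python3 -m jog '[-0.05,0,0,0,0,0,0,-0.1,0,0,0,0,0,0]'|grep -E "ee_|cont"; python3 -c "
from h import *
st()"
```

```text
ee_pos: [0.5774, -0.0461, 0.2967]
contact_force: [-0.6, -0.3, 0.5]
ee_pos: [0.5784, -0.0461, 0.2967]
contact_force: [-1.1, 0.6, 0.9]
grasp [ 0.5786 -0.046   0.1417] yaw -2.62 tilt [0.0012 0.0008] F [-1.1   0.6   0.93] T [-0.04  0.25 -0.06] g 44.4 0.134 clk 15.8
```

```bash
python3 -m jog '[-0.05,0,0,0,0,0,0,-0.1,0,0,0,0,0,0]'|grep -E "ee_|cont"; python3 -m jog '[-0.05,0,0,0,0,0,0,-0.1,0,0,0,0,0,0]'|grep -E "ee_|cont"
```

```text
ee_pos: [0.5794, -0.0462, 0.2967]
contact_force: [-2.0, -0.6, -0.4]
ee_pos: [0.5804, -0.0462, 0.2967]
contact_force: [-1.7, 0.4, 0.2]
```

```bash
python3 -m jog '[-0.05,0,0,0,0,0,0,-0.1,0,0,0,0,0,0]'|grep -E "ee_|cont"; python3 -m jog '[-0.05,0,0,0,0,0,0,-0.1,0,0,0,0,0,0]'|grep -E "ee_|cont"
```

```text
ee_pos: [0.5813, -0.0463, 0.2967]
contact_force: [-1.8, 0.5, 0.6]
ee_pos: [0.5823, -0.0463, 0.2967]
contact_force: [-1.5, 0.5, 0.8]
```

```bash
python3 -m jog '[-0.05,0,0,0,0,0,0,-0.05,0,0,0,0,0,0]'|grep -E "ee_|cont"; python3 -m jog '[-0.05,0,0,0,0,0,0,-0.05,0,0,0,0,0,0]'|grep -E "ee_|cont"
```

```text
ee_pos: [0.5829, -0.0463, 0.2967]
contact_force: [-1.6, -0.6, 1.1]
ee_pos: [0.5831, -0.0463, 0.2967]
contact_force: [-4.4, 0.2, 3.7]
```

```bash
python3 -m jog '[-0.05,0,0,0,0,0,0,-0.05,0,0,0,0,0,0]'|grep -E "ee_|cont"; python3 -m jog '[-0.05,0,0,0,0,0,0,-0.05,0,0,0,0,0,0]'|grep -E "ee_|cont"
```

```text
ee_pos: [0.5832, -0.0464, 0.2967]
contact_force: [-7.6, -0.0, 3.9]
ee_pos: [0.5834, -0.0464, 0.2967]
contact_force: [-9.5, 0.2, 6.1]
```

```bash
python3 -m jog '[-0.05,0,0,0,0,0,0,-0.05,0,0,0,0,0,0]'|grep -E "ee_|cont"
```

```text
ee_pos: [0.5835, -0.0464, 0.2966]
contact_force: [-12.2, 0.1, 8.1]
```

```bash
python3 -m jog '[0,0,0,0,0,0,0,0,0,0,0,0,0,0,0,0,0,0,0,0,0,0,0,0,0,0,0,0]'|grep -E "ee_|cont";python3 -m jog '[0,0,0,0,0,0,0,0,0,0,0,0,0,0,0,0,0,0,0,0,0,0,0,0,0,0,0,0]'|grep -E "ee_|cont"; python3 -c "
from h import *
st()"
```

```text
ee_pos: [0.5835, -0.0463, 0.2966]
contact_force: [-11.7, 0.2, 7.7]
ee_pos: [0.5835, -0.0463, 0.2966]
contact_force: [-11.2, -1.1, 7.3]
grasp [ 0.5831 -0.0462  0.1416] yaw -2.63 tilt [-0.0022  0.0009] F [-11.19  -1.08   7.32] T [-0.01  2.11 -0.05] g 45.7 0.135 clk 19.05
```

```bash
python3 -m jog '[0.05,0,0,0,0,0,0,0.1,0,0,0,0,0,0,0.15,0,0,0,0,0,0,0.15,0,0,0,0,0,0]'|grep -E "ee_|cont"; python3 -c "
from h import *
st()"
```

```text
ee_pos: [0.5831, -0.0464, 0.2967]
contact_force: [-5.5, 0.2, 2.3]
grasp [ 0.5832 -0.0462  0.1417] yaw -2.63 tilt [0.0006 0.0009] F [-5.46  0.23  2.29] T [-0.08  1.11  0.02] g 44.8 0.131 clk 19.55
```

```bash
python3 -m jog '[0.05,0,0,0,0,0,0,0.05,0,0,0,0,0,0]'|grep -E "ee_|cont"; python3 -c "
from h import *
st()"
```

```text
ee_pos: [0.5829, -0.0464, 0.2967]
contact_force: [-3.8, 0.4, 1.2]
grasp [ 0.5832 -0.0462  0.1417] yaw -2.62 tilt [0.0015 0.0009] F [-3.79  0.41  1.21] T [-0.04  0.67  0.01] g 44.6 0.133 clk 19.8
```

```bash
python3 -m jog '[0,0,0,0,0,0,0.2,0,0,0,0,0,0,0.3,0,0,0,0,0,0,0.5,0,0,0,0,0,0,0.6,0,0,0,0,0,0,0.6,0,0,0,0,0,0,0.6]'; python3 - <<'E'
from h import *
st()
im,W=cloud("side"); cv2.imwrite("pics/s4.png",cv2.resize(im[140:240,210:350,::-1],(770,550),interpolation=2))
E
```

```text
clock: 20.55
ee_pos: [0.5829, -0.0464, 0.2967]
tcp_rot: [0.072, 3.139, 0.001]
contact_force: [-0.2, 0.4, 0.1]
gripper_width: 0.596
grasp_force: 0.0
grasp [ 0.5831 -0.0462  0.1417] yaw -2.62 tilt [0.0013 0.0008] F [-0.18  0.39  0.14] T [ 0.05 -0.04  0.01] g 0.0 0.596 clk 20.55
```

View pics/s4.png

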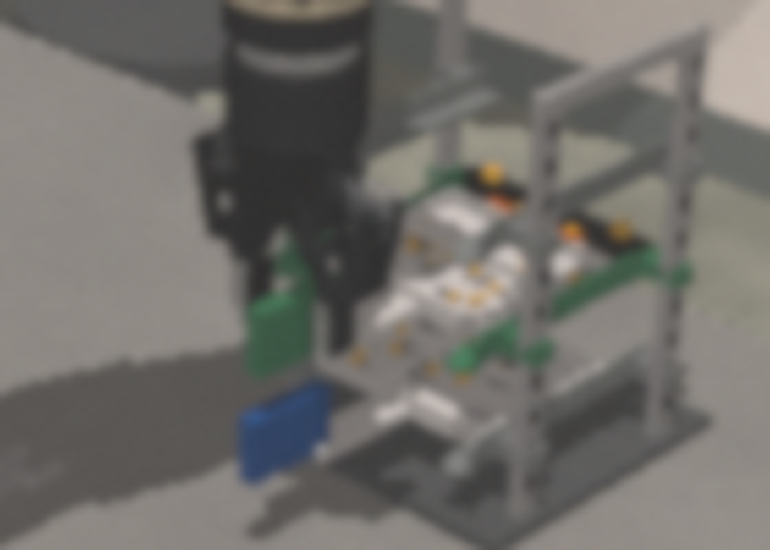

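The tray lies on the green runners, its back edge at the orange pad near (500,200). The released green fin at (280,330) stands above the blue one. Lift straight up and clear.

```bash
python3 -m jog '[0,0,-1,0,0,0,0.6,0,0,-3,0,0,0,0.6,0,0,-6,0,0,0,0.6,0,0,-10,0,0,0,0.6,5,0,-12,0,0,0,0.6,10,0,-12,0,0,0,0.6,15,0,-12,0,0,0,0.6,15,0,-12,0,0,0,0.6]'; python3 - <<'E'
from h import *
st()
for n in ("side","top"):
    im,W=cloud(n); f=im.astype(int)
    if n=="side": cv2.imwrite("pics/s5.png",cv2.resize(im[120:240,210:350,::-1],(700,600),interpolation=2))
    g=(f[...,1]>f[...,0]*1.3)&(f[...,1]>f[...,2]*1.12)&(f[...,1]>35); p=W[g&(abs(W[...,0]-.585)<.05)&(abs(W[...,1]+.045)<.03)]
    if len(p)>5: print(n,"fin",np.percentile(p,[2,50,98],axis=0).round(4).tolist(),fl(p))
    q=W[(W[...,0]>.68)&(W[...,0]<.76)&(abs(W[...,1]+.055)<.055)&(W[...,2]>.1)&(W[...,2]<.14)]
    A=np.c_[q[:,:2]-q[:,:2].mean(0),np.ones(len(q))]; print("plane",np.linalg.lstsq(A,q[:,2],rcond=None)[0].round(4),len(q))
E
```

```text
clock: 21.6
ee_pos: [0.43, -0.0391, 0.4174]
tcp_rot: [0.072, 3.14, 0.001]
contact_force: [1.5, -0.5, 0.8]
gripper_width: 0.597
grasp_force: 0.0
grasp [ 0.4302 -0.039   0.2624] yaw -2.64 tilt [0.0009 0.0009] F [ 1.46 -0.53  0.76] T [-0.1  -0.04 -0.02] g 0.0 0.597 clk 21.6
side fin [[0.5498, -0.0547, 0.1181], [0.5771, -0.05, 0.1389], [0.6068, -0.0422, 0.1549]] (np.float32(-0.9941868), array([ 0.5756334 , -0.05020736], dtype=float32), 180)
plane [0.0065 0.0138 0.1147] 286
top fin [[0.5567, -0.0513, 0.1405], [0.5785, -0.0508, 0.1526], [0.6049, -0.0469, 0.1579]] (np.float32(-1.0447806), array([ 0.5735943 , -0.05022226], dtype=float32), 25)
plane [ 0.0237 -0.0039  0.1148] 493
```

View pics/s5.png

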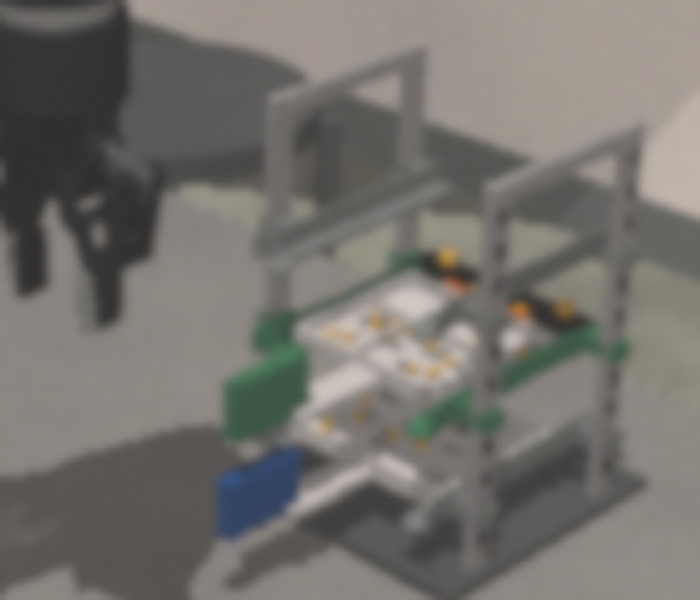

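The tray sits on the green runners with the hand clear. Its fin measures about 2 mm back and turned slightly, which fits rebound of the pad's spring. I'll nudge it gently with closed fingertips on the fin's front face and back off slowly, so that it surely rests on the pad.

```bash
python3 -m jog '[0,0,0,0,0,0,0,0,0,0,0,0,0,0,0,0,0,0,0,0,0,0,0,0,0,0,0,0,0,0,0,0,0,0,0,0,0,0,0,0,0,0]' 45; python3 -c "
from h import *
st(); go(.51,-.0455,.142,-2.6); go(.53,-.0465,.142,-2.6)"
```

```text
clock: 22.45
ee_pos: [0.4329, -0.0396, 0.4165]
tcp_rot: [0.072, 3.14, 0.001]
contact_force: [-0.2, -0.5, 0.4]
gripper_width: -0.003
grasp_force: 0.0
grasp [ 0.4331 -0.0395  0.2615] yaw -2.62 tilt [0.0013 0.0008] F [-0.19 -0.51  0.38] T [ 0.   -0.01 -0.  ] g 0.0 -0.003 clk 22.45
row cm [-7.72 -0.25 11.96] rv [ 0.0009  0.0012 -0.0004] clk 22.45
row cm [-9.72 -0.26 11.96] rv [ 0.0009  0.0012 -0.0004] clk 22.45
```

```bash
python3 -m jog '[-3,-0.2,3,0,0,0,0,-6,-0.3,7,0,0,0,0,-7.7,-0.3,10,0,0,0,0,-7.7,-0.3,12,0,0,0,0,-7.7,-0.3,12,0,0,0,0,-7.7,-0.3,12,0,0,0,0]'; python3 -m jog '[-0.4,0,0,0,0,0,0,-0.8,0,0,0,0,0,0,-1.2,0,0,0,0,0,0,-1.6,0,0,0,0,0,0,-1.8,0,0,0,0,0,0,-2,0,0,0,0,0,0,-2,0,0,0,0,0,0]';python3 -c "
from h import *
st()"
```

```text
clock: 23.2
ee_pos: [0.51, -0.0461, 0.2975]
tcp_rot: [0.072, 3.139, 0.001]
contact_force: [-0.1, -0.3, 0.4]
gripper_width: -0.001
grasp_force: 0.0
clock: 24.08
ee_pos: [0.5298, -0.0469, 0.2966]
tcp_rot: [0.072, 3.14, 0.001]
contact_force: [1.0, 0.5, 0.4]
gripper_width: 0.001
grasp_force: 0.0
grasp [ 0.53   -0.0468  0.1416] yaw -2.63 tilt [0.0012 0.0009] F [0.96 0.54 0.4 ] T [ 0.01 -0.03  0.02] g 0.0 0.001 clk 24.075
```

```bash
for k in 1; do python3 -m jog '[-0.1,0,0,0,0,0,0,-0.2,0,0,0,0,0,0]'|grep -E "ee_|cont"; python3 -m jog '[-0.1,0,0,0,0,0,0,-0.2,0,0,0,0,0,0]'|grep -E "ee_|cont"; python3 -m jog '[-0.1,0,0,0,0,0,0,-0.2,0,0,0,0,0,0]'|grep -E "ee_|cont"; done
```

```text
ee_pos: [0.5318, -0.047, 0.2967]
contact_force: [0.7, -0.2, -0.3]
ee_pos: [0.5338, -0.0471, 0.2967]
contact_force: [0.4, -0.1, 0.4]
ee_pos: [0.5358, -0.0472, 0.2966]
contact_force: [0.7, 0.3, -0.7]
```

```bash
python3 -m jog '[-0.05,0,0,0,0,0,0,-0.1,0,0,0,0,0,0]'|grep -E "ee_|cont"; python3 -m jog '[-0.05,0,0,0,0,0,0,-0.1,0,0,0,0,0,0]'|grep -E "ee_|cont"
```

```text
ee_pos: [0.5368, -0.0473, 0.2967]
contact_force: [-0.1, -0.2, -0.4]
ee_pos: [0.5378, -0.0473, 0.2967]
contact_force: [0.1, -0.0, -0.2]
```

```bash
python3 -m jog '[-0.05,0,0,0,0,0,0,-0.1,0,0,0,0,0,0]'|grep -E "ee_|cont"; python3 -m jog '[-0.05,0,0,0,0,0,0,-0.1,0,0,0,0,0,0]'|grep -E "ee_|cont"
```

```text
ee_pos: [0.5388, -0.0473, 0.2967]
contact_force: [0.0, -0.8, -0.4]
ee_pos: [0.5398, -0.0474, 0.2967]
contact_force: [0.4, -1.1, -0.2]
```

```bash
python3 -m jog '[-0.05,0,0,0,0,0,0,-0.05,0,0,0,0,0,0]'|grep -E "ee_|cont"; python3 -m jog '[-0.05,0,0,0,0,0,0,-0.05,0,0,0,0,0,0]'|grep -E "ee_|cont"
```

```text
ee_pos: [0.5403, -0.0474, 0.2966]
contact_force: [0.4, -0.1, 1.0]
ee_pos: [0.5408, -0.0474, 0.2967]
contact_force: [-0.3, -0.6, -0.3]
```

```bash
python3 -m jog '[-0.05,0,0,0,0,0,0,-0.05,0,0,0,0,0,0]'|grep -E "ee_|cont"; python3 -m jog '[-0.05,0,0,0,0,0,0,-0.05,0,0,0,0,0,0]'|grep -E "ee_|cont"
```

```text
ee_pos: [0.5413, -0.0475, 0.2966]
contact_force: [-0.2, -0.6, -0.2]
ee_pos: [0.5418, -0.0475, 0.2967]
contact_force: [0.3, 0.3, -0.0]
```

```bash
python3 -m jog '[-0.05,0,0,0,0,0,0,-0.05,0,0,0,0,0,0]'|grep -E "ee_|cont"; python3 -m jog '[-0.05,0,0,0,0,0,0,-0.05,0,0,0,0,0,0]'|grep -E "ee_|cont"
```

```text
ee_pos: [0.542, -0.0475, 0.2966]
contact_force: [-0.8, 0.4, 0.4]
ee_pos: [0.5422, -0.0475, 0.2965]
contact_force: [-4.9, 0.1, 2.1]
```

Stiff contact comes exactly at the home position. Make it a steady press of about 10 N, then back off slowly.

```bash
python3 -m jog '[-0.05,0,0,0,0,0,0,-0.05,0,0,0,0,0,0]'|grep -E "ee_|cont"; python3 -m jog '[-0.03,0,0,0,0,0,0,-0.03,0,0,0,0,0,0]'|grep -E "ee_|cont"
```

```text
ee_pos: [0.5423, -0.0475, 0.2964]
contact_force: [-7.0, 0.1, 3.6]
ee_pos: [0.5424, -0.0474, 0.2963]
contact_force: [-8.7, -0.4, 3.3]
```

```bash
python3 -m jog '[0,0,0,0,0,0,0,0,0,0,0,0,0,0,0,0,0,0,0,0,0,0,0,0,0,0,0,0]'|grep -E "ee_|cont"
```

```text
ee_pos: [0.5424, -0.0474, 0.2963]
contact_force: [-8.4, 0.1, 5.1]
```

```bash
python3 -m jog '[-0.03,0,0,0,0,0,0,-0.03,0,0,0,0,0,0,-0.03,0,0,0,0,0,0,-0.03,0,0,0,0,0,0,-0.03,0,0,0,0,0,0,-0.03,0,0,0,0,0,0]'|grep -E "ee_|cont"; python3 -m jog '[0.05,0,0,0,0,0,0,0.1,0,0,0,0,0,0,0.15,0,0,0,0,0,0,0.2,0,0,0,0,0,0,0.24,0,0,0,0,0,0,0.28,0,0,0,0,0,0,0.32,0,0,0,0,0,0,0.36,0,0,0,0,0,0,0.4,0,0,0,0,0,0,0.45,0,0,0,0,0,0,0.5,0,0,0,0,0,0,0.55,0,0,0,0,0,0]'; python3 -m jog '[1,0,0,0,0,0,0,3,0,-1,0,0,0,0,5,0,-3,0,0,0,0,8,0,-6,0,0,0,0,10,0,-10,0,0,0,0,12,0,-12,0,0,0,0,12,0,-12,0,0,0,0,12,0,-12,0,0,0,0]'; python3 - <<'E'
from h import *
for n in ("side","top"):
    im,W=cloud(n); f=im.astype(int)
    if n=="side": cv2.imwrite("pics/s6.png",im[:,:,::-1])
    g=(f[...,1]>f[...,0]*1.3)&(f[...,1]>f[...,2]*1.12)&(f[...,1]>35); p=W[g&(abs(W[...,0]-.585)<.05)&(abs(W[...,1]+.045)<.03)]
    print(n,"fin",np.percentile(p,[2,50,98],axis=0).round(4).tolist(),fl(p))
E
```

```text
ee_pos: [0.5425, -0.0474, 0.2963]
contact_force: [-9.6, -1.4, 5.9]
clock: 30.58
ee_pos: [0.5383, -0.0473, 0.2967]
tcp_rot: [0.072, 3.14, 0.001]
contact_force: [-0.2, 0.7, 0.1]
gripper_width: -0.002
grasp_force: 0.0
clock: 31.58
ee_pos: [0.4183, -0.0419, 0.4159]
tcp_rot: [0.072, 3.14, 0.001]
contact_force: [0.1, 1.1, -1.4]
gripper_width: -0.001
grasp_force: 0.0
side fin [[0.5508, -0.0539, 0.1169], [0.5773, -0.0497, 0.1393], [0.6078, -0.0411, 0.1544]] (np.float32(-1.0687917), array([ 0.58274376, -0.04959244], dtype=float32), 178)
top fin [[0.556, -0.0512, 0.1449], [0.5787, -0.0508, 0.1548], [0.6047, -0.0468, 0.1614]] (np.float32(-1.6610587), array([ 0.5733206 , -0.05010085], dtype=float32), 25)
```

View pics/s6.png

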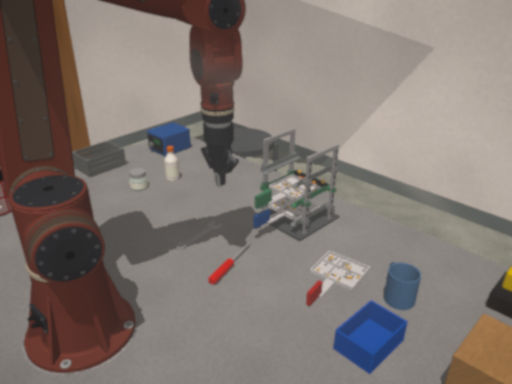

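The full view shows the tray home at (290,190) with its green fin at (262,198). The bystanders are where they were, and the robot is clear. Handing in.

```bash
python3 -c "
from h import *
print(finish_job())"
```

```text
the job is handed in; nothing more can be done
None
```

The tray is on the green runners, pressed home against the orange pad with a steady push of about 10 N and let go, and the job was handed in at about 32 s; the verdict was not shown. The highest wrist reading along the push was 12 N. The tray rests turned about 1° and roughly 2 mm short of the pressed position, within the pad's 2.5 mm spring travel. I re-pressed it once with closed fingertips to confirm that.

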